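# Unlock the transit rack and build the prize tower

### The arm

A 6-joint arm with a two-finger parallel gripper is mounted at the origin on the work surface. World frame = base frame: x ahead of the robot, y to its left, z up, the work surface at z = 0. Lengths are in m, angles in degrees, forces in N, time in s.
With the tool pointing down it reaches from about 0.35 to 0.775 m from the base axis. Payload 5.5 kg.
Tool frame: the origin (TCP) lies on the mounting face of the last link; the fingertips stand 173 mm ahead of it and the grasp point (between the pads) lies 155 mm ahead of it (r.grip_point_offset is the y of the grasp point in the tool frame, in m); y points along the fingers, x is the direction in which the jaws open and shut, and the axes are right-handed (so a half turn about y gives the same grasp; the last joint's range is limited). The gripper opens to 85 mm and grips with 20 to 120 N. Pads are 22 mm wide; open, the fingers measure 114 mm over their backs; the gripper's body (76 mm by 85 mm) begins 54 mm behind the grasp point. The pads swing forward as they close: fully open they stand 13 mm farther back than shut.
Start: joints at [-84.947, 17.945, 2.641, 74.691, 0, 82.002], TCP at [0.13, -0.56, 0.405] pointing down, gripper open.
Joint ranges: [-158.12, 158.12], [-49.38, 96.58], [-58.88, 72.47], [-126.05, 133.96], [-84.25, 85.87], [-180, 180]. Speed limits (degrees/s): [147.25, 147.25, 180, 180, 180, 180].

### API

Orientations are given as a 3x3 rotation matrix whose columns are the frame's x, y, z axes.
In Python, from rig import read_state, snapshot, calibration, r, spotter gives the robot as it stands.
- The arm moves only by the tool arm_command, never from a script. Its argument "targets" is one flat list of numbers, 7 for each row, row after row: the shift along the tool's x, y, z in m, then the turn, a rotation vector about the tool's x, y, z in rad, then the gripper's target within -1 to 1 (shut at 1, half-way at 0, fully open at -1). In form: [tx, ty, tz, wx, wy, wz, fingers, tx, ty, tz, wx, wy, wz, fingers, ...]. A call has 1 to 8 rows; each row is the pose to reach, as a shift and turn from the pose measured when the call began, along the tool's axes at that moment; what a row does not reach only later rows make up. A row lasts 1/10 s, in which the tool goes at most 50 mm and 8.59 degrees, less where a joint would pass 70% of its speed; a pose out of reach is approached as far as the arm can. A call with a gripper value outside its range is refused whole. The fingers move at their own pace and stop on an object; "squeeze" is the grip in N (left out, the last holds). Time passes only in rows, so rows that repeat a pose let the fingers close. It gives the time, the measured TCP pose, the force and the opening at its end, in the units of the state.
- read_state(): the state, without advancing time (a new reading comes with each control period).
- snapshot(name): name is "scene" or "side" or "wrist"; returns the picture (400x640x3 uint8, red, green, blue); there is no depth.
- calibration(name): a dict with "intrinsics" (3x3 intrinsics, pixels), "eye" and "rotation" of the camera in the world; the wrist camera has in their place "hand_eye" (4x4, takes a point from camera to tool coordinates, whose origin is the TCP and whose axes are the tool frame's). Camera axes: x right, y up, looking along -z (the intrinsics and any distortion apply to the point x, -y, -z); pixel columns grow to the right and rows downward; lengths in m; the calibration is good to about 2 mm. A picture is of the moment at which its call begins: read the wrist's pose just before it. calibration takes no time and is no camera call.
- r.hand_in(): hands the job in, once; it reports no verdict.
Trained networks look in the newest picture that a camera, given by its name, has taken for a name from the list of things; names that differ only in an ending like _2 or _b are one class to them, and where a whole thing is asked for, a point or a joint stands for the part that bears it (a point fixed in the world has none). Each returns a list of dicts, best first, with "score" (0 to 1); they miss things now and then, are a little off and sometimes report something else, mostly with a low value. They report only what shows in the picture. A call takes as long as a camera call. They do not tell look-alikes from the thing itself.
- spotter.spot_in(target, camera): "xyz" ([x, y, z] in m, in world coordinates, good to about 4 mm: the middle of the surface that is visible of it).
- spotter.cut_out(target, camera): "pixels" (400x640 bool, what is visible of it).
The state is a dict: "time": time; "q": joint angles; "joint_vel": joint speeds; "effort": joint torques, N m; "eef_pos": TCP position; "tool_rot": TCP orientation; "contact_force": force on the tool from outside, world axes, zero at the start; "ft_torque": the same for the moment, N m; "gripper_width": finger opening in m.
Only numpy, scipy, OpenCV 4.12 (cv2) and the standard library are available. Lean on these libraries where they do the work, as an engineer would, in place of code of your own. Each camera call takes 0.05 s, during which the arm holds its last target. There are 200 camera calls.

### The job

Lift the retaining bar out of its brackets on the transit rack and lay it flat in the long grey tray, grip block up. Then build the prize tower on the wooden stand from the three gifts in the rack, one after another: the square carton centred on the stand, the large round tin centred on the carton, and the small jar centred on the tin, all upright. Let go of everything, and leave the mouse and the stapler where they are.

Things in the scene. Friction and masses are not known exactly. Their poses are not given: they have to be found in the camera images.
- bar_grip (a point): Retaining bar: flat aluminium, 350 x 16 x 12 mm high, with a black grip block (40 along the bar, 16 wide, 38 mm high) on its middle; 0.2 kg, balanced at the grip. At the start it lies in the two open brackets of the rack, over the three gifts; lifts straight up, clear after 14 mm. Point: centre of the grip block, 31 mm above the bar's underside. x along the bar, y across it, z up.
- carton_center (a point): Square gift carton, black with an orange top, 60 x 60 x 50 mm high, about 0.18 kg; one of the three gifts standing upright in the rack. This point is its centre, 25 mm above its underside; x and y are square to its sides, z up.
- tin_center (a point): Large round gift tin, bare metal, diameter 52 mm, 48 mm high, about 0.15 kg, flat top; one of the three gifts in the rack. This point is its centre, 24 mm above its underside; z up.
- jar_center (a point): Small round screw-cap jar, white with a grey cap, diameter 41 mm, 48 mm high, about 0.10 kg; one of the three gifts in the rack. This point is its centre, 24 mm above its underside; z up.
- rack: Transit rack, fixed: plywood base plate 350 x 110 x 8 mm, no side walls; the three gifts stand on it at about x = -90, 0, +90 mm, in any order. At x = +-155 mm a dark steel bracket, 44 wide, 12 mm thick, with a slot 20 mm wide, open above; slot floor 61, prong tops 75 mm above the desk. Origin: middle of the plate's underside, on the desk; x along the rack, z up.
- tray: Long shallow grey desk tray, fixed, empty at the start: 400 x 90 mm outside, 12 mm high overall, walls 5 mm thick, floor 5 mm thick (inside 390 x 80 mm). The bar goes in here. Origin at the middle of its underside, on the desk; x along its length, z up.
- stand: Display stand: fixed wooden block 110 x 110 x 30 mm high. Origin at the middle of its underside, on the desk; its top is 30 mm above; x and y square to its sides.
- mouse: Black computer mouse, 58 x 98 x 32 mm, loose, beyond the stand; leave it alone. Origin at the middle of its underside, y along its length.
- stapler: Blue desk stapler, 36 x 130 x 50 mm high, loose, on the robot's side of the stand; leave it alone. Origin at the middle of its underside, y along its length.
Not all that is in view belongs to the job. What is shaped like the part that bears carton_center but green is not meant.

How it is judged:
By the outcome, as a careful person would: the job done as asked, in the order asked, and still so for the second after the job is handed in, with the robot touching nothing.
It also fails if it takes over 120 s, if anything falls off the work surface, if the arm or the gripper's body presses on something with over 40 N, if the wrist force passes 120 N, or if a joint passes its speed limit or range.

## Working session

There is one attempt and no reset: what is moved stays moved. The work goes in short steps, Python scripts to look and compute and a tool call to move; the robot and the scene stay as the last step left them, time stands still between calls to the robot, and variables do not carry over. Pictures are saved under pics/ and viewed, about 12 in all and at most 16, crops included, and the job is handed in when it is done.

Besides the shell and the picture viewer there is one more tool, called by a JSON object that holds its "op" and its "data". arm_command: Moves the arm, as the interface text tells. Its arguments: {"type":"object","properties":{"targets":{"type":"array"},"squeeze":{"type":"number"}},"required":["targets"]}

```bash
mkdir -p pics; ls
python3 - <<'E'
from rig import *
import cv2,numpy as np
np.set_printoptions(precision=4,suppress=True)
s=read_state();print(s)
for n in("scene","side","wrist"):
    im=snapshot(n);cv2.imwrite(f"pics/{n}0.png",im[...,::-1]);c=calibration(n);print(n,c)
print(r.grip_point_offset)
for n in("scene","side"):
  for t in("bar_grip","carton_center","tin_center","jar_center","rack","tray","stand","mouse","stapler"):
    print(n,t,[(np.round(d["xyz"],3).tolist(),round(d["score"],2)) for d in spotter.spot_in(t,n)[:3]])
E
```

```text
pics
{'time': 0.0, 'q': array([-84.9467,  17.9913,   2.5741,  74.6876,   0.002 ,  82.0006]), 'joint_vel': array([-0.009 ,  0.0058,  0.0298, -0.0024,  0.0524,  0.0259]), 'effort': array([  0.001 , -48.0629,  29.853 ,   0.0194,  -0.    ,   0.    ]), 'eef_pos': array([ 0.1298, -0.5599,  0.4038]), 'tool_rot': array([[ 0.2258, -0.0001,  0.9742],
       [-0.9742,  0.0018,  0.2258],
       [-0.0018, -1.    ,  0.0003]]), 'contact_force': array([-0.0218, -0.7133,  0.9658]), 'ft_torque': array([0.0015, 0.0343, 0.0222]), 'gripper_width': 0.08548307050529945}
scene {'intrinsics': array([[405.4627,   0.    , 318.1154],
       [  0.    , 405.4627, 196.6531],
       [  0.    ,   0.    ,   1.    ]]), 'eye': array([ 0.8872, -0.3476,  0.8608]), 'rotation': array([[ 0.8223, -0.4766,  0.3109],
       [ 0.569 ,  0.6827, -0.4585],
       [ 0.0063,  0.554 ,  0.8325]])}
side {'intrinsics': array([[500.9495,   0.    , 324.7353],
       [  0.    , 500.9495, 201.9002],
       [  0.    ,   0.    ,   1.    ]]), 'eye': array([-0.2384,  0.8851,  0.7486]), 'rotation': array([[-0.7145,  0.3378, -0.6127],
       [-0.
[... 625 characters left out ...]
.009, 0.052], 0.7)]
scene jar_center [([0.566, 0.011, 0.037], 0.58)]
scene rack []
scene tray [([0.54, 0.248, 0.008], 0.58)]
scene stand [([0.548, -0.238, 0.027], 0.6), ([0.487, -0.008, 0.05], 0.35)]
scene mouse []
scene stapler [([0.398, -0.276, 0.036], 0.8)]
side bar_grip [([0.52, -0.216, 0.028], 0.61), ([0.551, 0.024, 0.07], 0.58)]
side carton_center [([0.636, 0.064, 0.038], 0.76), ([0.416, 0.41, 0.048], 0.62)]
side tin_center [([0.459, 0.018, 0.04], 0.59)]
side jar_center [([0.554, 0.034, 0.043], 0.65)]
side rack [([0.524, 0.036, 0.009], 0.69)]
side tray [([0.503, 0.249, 0.007], 0.96)]
side stand [([0.519, -0.218, 0.028], 0.58)]
side mouse [([0.664, -0.199, 0.021], 0.95)]
side stapler []
```

View pics/scene0.png

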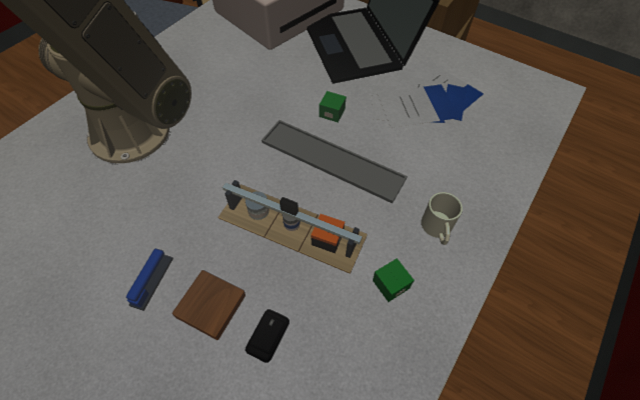

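View pics/side0.png

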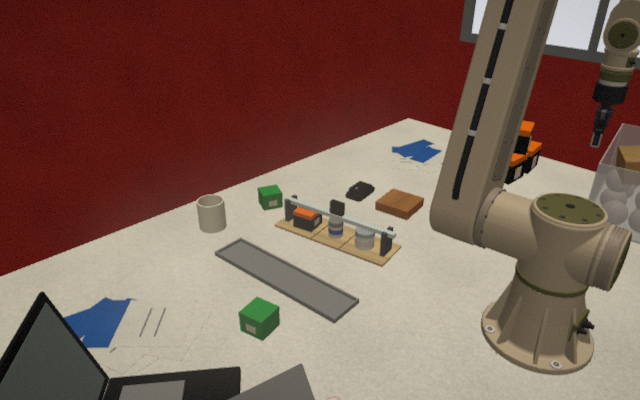

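The scene shows the rack at (293,228) with the bar over it. From near the robot outward, its gifts are the tin (257,205), the jar (290,220) and the orange-topped carton (327,232). The tray is at (333,160), the stand at (209,303), the mouse at (267,335) and the stapler at (147,277).

Things that could be taken for the carton are the green boxes at (393,280) and (332,106), plus the orange stuff off the desk in the side view at (520,150). I choose the black and orange one in the rack at (327,232).

```bash
cat > h.py <<'E'
from rig import *
import cv2,numpy as np
np.set_printoptions(precision=4,suppress=True)
def cam(n):
    c=calibration(n);K=c["intrinsics"]
    if n!="wrist": return K,c["eye"],c["rotation"]
    s=read_state();R=s["tool_rot"];H=c["hand_eye"]
    return K,s["eef_pos"]+R@H[:3,3],R@H[:3,:3]
def proj(C,P):
    K,e,R=C;p=(np.atleast_2d(P)-e)@R;p=p*[1,-1,-1]
    q=p@K.T;return q[:,:2]/q[:,2:]
def unproj(C,uv,z):
    K,e,R=C;uv=np.atleast_2d(uv).astype(float)
    d=np.c_[uv,np.ones(len(uv))]@np.linalg.inv(K).T*[1,-1,-1]@R.T
    return e+d*((z-e[2])/d[:,2])[:,None]
def rect(C,mask,z):
    m=mask.astype(np.uint8);n,l,st,_=cv2.connectedComponentsWithStats(m)
    m=(l==1+np.argmax(st[1:,4])).astype(np.uint8)
    c=max(cv2.findContours(m,0,cv2.CHAIN_APPROX_NONE)[0],key=len)[:,0]
    P=unproj(C,c,z)[:,:2];
    (x,y),(w,h),a=cv2.minAreaRect((P*1000).astype(np.float32))
    if w<h:w,h,a=h,w,a+90
    return np.round([x,y,w,h,(a+90)%180-90],1)
E
python3 - <<'E'
from h import *
for n in("scene","side"):
  snapshot(n);C=cam(n)
  for t,z in(("bar_grip",.073),("tray",.012),("stand",.03),("rack",.008),("mouse",.01),("stapler",.03)):
    for d in spotter.cut_out(t,n)[:2]:
      print(n,t,round(d["score"],2),d["pixels"].sum(),rect(C,d["pixels"],z))
E
```

```text
scene bar_grip 0.85 1406 [558.5  24.3 352.2  42.9  10.3]
scene tray 0.59 4284 [528.8 243.1 404.2 102.8   4.2]
scene stand 0.84 2977 [ 543.1 -239.6  118.7  113.9    8.4]
scene stand 0.22 3391 [562.4   6.3 360.  112.   10.7]
scene rack 0.85 3502 [555.9   9.6 368.9 116.9  13.3]
scene mouse 0.81 1389 [ 678.  -217.9   98.4   59.2  -81. ]
scene stapler 0.75 1363 [ 396.9 -272.7  135.    55.1  -71.9]
side bar_grip 0.87 804 [562.9  -7.8 346.4  91.3  10.2]
side tray 0.95 4265 [526.2 248.  412.4 103.8   4.5]
side stand 0.73 1032 [ 526.5 -224.8  157.9  132.5  -81. ]
side mouse 0.79 372 [ 690.  -231.1  128.5   76.4  -81. ]
side mouse 0.62 262 [586.8  -8.4 103.7  40.4 -45.9]
```

```bash
cat >> h.py <<'E'
from scipy.spatial.transform import Rotation as Ro
def goal(pos,ang=None):
    "shift/turn in tool axes to bring TCP to pos with tool x at world angle ang (deg), pointing down"
    s=read_state();R=s["tool_rot"];p=s["eef_pos"]
    if ang is None: ang=np.degrees(np.arctan2(R[1,0],R[0,0]))
    a=np.radians(ang);X=np.array([np.cos(a),np.sin(a),0]);Y=np.array([0,0,-1.]);T=np.c_[X,Y,np.cross(X,Y)]
    print("t",s["time"],"at",p,"shift",np.round(R.T@(np.array(pos)-p),4),"turn",np.round(Ro.from_matrix(R.T@T).as_rotvec(),4),"F",s["contact_force"],"w",s["gripper_width"])
E
python3 -c "
from h import *
goal([.56,.018,.40],-79.7)"
```

```text
t 1.75 at [ 0.1298 -0.5602  0.4047] shift [-0.4661  0.0047  0.5496] turn [0.     0.048  0.0001] F [ 0.5647 -0.5591  0.3395] w 0.08534362635300095
```

{"op": "arm_command", "data": {"targets": [-0.466,0.005,0.55,0,0.048,0,-1,-0.466,0.005,0.55,0,0.048,0,-1,-0.466,0.005,0.55,0,0.048,0,-1,-0.466,0.005,0.55,0,0.048,0,-1,-0.466,0.005,0.55,0,0.048,0,-1,-0.466,0.005,0.55,0,0.048,0,-1,-0.466,0.005,0.55,0,0.048,0,-1,-0.466,0.005,0.55,0,0.048,0,-1]}}

```text
time: 2.55
eef_pos: [0.3695, -0.2376, 0.4023]
tool_rot: [[0.178, 0.001, 0.984], [-0.984, -0.001, 0.178], [0.001, -1.0, 0.001]]
contact_force: [0.4, -0.2, 0.2]
gripper_width: 0.0852
```

```bash
python3 -c "
from h import *
goal([.56,.018,.40],-79.7)"
```

```text
t 2.55 at [ 0.3695 -0.2376  0.4023] shift [-0.2175  0.0022  0.233 ] turn [-0.0007 -0.0004  0.001 ] F [ 0.4091 -0.2468  0.1564] w 0.08516534411878998
```

{"op": "arm_command", "data": {"targets": [-0.218,0.002,0.233,0,0,0,-1,-0.218,0.002,0.233,0,0,0,-1,-0.218,0.002,0.233,0,0,0,-1,-0.218,0.002,0.233,0,0,0,-1,-0.218,0.002,0.233,0,0,0,-1,-0.218,0.002,0.233,0,0,0,-1,-0.218,0.002,0.233,0,0,0,-1,-0.218,0.002,0.233,0,0,0,-1]}}

```text
time: 3.35
eef_pos: [0.5612, 0.021, 0.3997]
tool_rot: [[0.183, 0.001, 0.983], [-0.983, -0.0, 0.183], [0.001, -1.0, 0.001]]
contact_force: [0.3, -0.6, 0.0]
gripper_width: 0.0851
```

```bash
cat > look.py <<'E'
from h import *
import sys
name=sys.argv[1]
C=cam("wrist");im=snapshot("wrist");cv2.imwrite(f"pics/{name}.png",im[...,::-1])
print(read_state()["eef_pos"])
Z={"bar_grip":.111,"tray":.012,"stand":.03,"carton_center":.058,"tin_center":.056,"jar_center":.056,"rack":.008}
for a in sys.argv[2:]:
  t,_,z=a.partition("=");z=float(z) if z else Z[t]
  for d in spotter.spot_in(t,"wrist")[:2]: print(t,"spot",np.round(d["xyz"],4),round(d["score"],2))
  for d in spotter.cut_out(t,"wrist")[:2]: print(t,"cut",round(d["score"],2),d["pixels"].sum(),rect(C,d["pixels"],z))
E
python3 look.py w1 bar_grip=.073 carton_center tin_center jar_center rack
```

```text
[0.5603 0.0198 0.3997]
bar_grip spot [0.5969 0.0231 0.07  ] 0.96
bar_grip spot [0.5643 0.0361 0.052 ] 0.23
bar_grip cut 0.56 4790 [560.2  17.4 347.7  18.1  10.2]
carton_center spot [0.6577 0.0462 0.0586] 0.94
carton_center cut 0.69 3433 [445.9 358.5  98.2  70.1 -74.2]
carton_center cut 0.59 2569 [649.2  54.9  60.6  25.8  12.4]
tin_center spot [0.4792 0.0122 0.0531] 0.63
tin_center spot [0.5615 0.0339 0.0518] 0.32
tin_center cut 0.64 1020 [476.9  20.7  65.8  19.9   9.3]
tin_center cut 0.16 15003 [562.2 -10.3 341.3  40.4  10.4]
jar_center spot [0.5659 0.0351 0.0509] 0.85
jar_center cut 0.89 494 [561.6  34.2  40.2  13.9  10.2]
rack spot [0.5859 0.0189 0.0057] 0.72
rack cut 0.91 14798 [551.  -17.1 393.8  45.3  10. ]
```

View pics/w1.png

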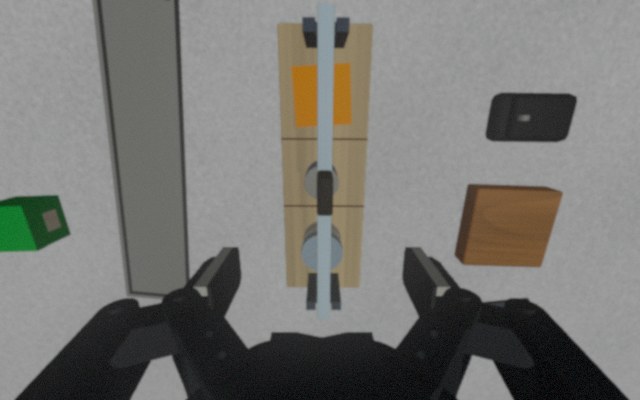

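Wrist view: the bar runs vertically through (325,150) with the grip block at (325,192). The orange carton is at (322,95), the jar at (320,180), the tin at (320,248), the stand at (510,225) and the tray at (145,150). A green look-alike shows at (40,222), well clear. The orange-topped box in the rack is confirmed as the carton.

```bash
python3 -c "
from h import *
goal([.560,.0174,.245],-79.8)"
```

```text
t 3.9 at [0.5596 0.0179 0.4004] shift [0.0004 0.1554 0.0001] turn [-0.001   0.0003  0.0011] F [ 0.789   0.0486 -0.2726] w 0.08579211824835403
```

{"op": "arm_command", "data": {"targets": [0,0.05,0,0,0,0,-1,0,0.1,0,0,0,0,-1,0,0.135,0,0,0,0,-1,0,0.155,0,0,0,0,-1,0,0.155,0,0,0,0,-1,0,0.155,0,0,0,0,1,0,0.155,0,0,0,0,1,0,0.155,0,0,0,0,1], "squeeze": 40}}

```text
time: 4.7
eef_pos: [0.5607, 0.0176, 0.2473]
tool_rot: [[0.177, 0.004, 0.984], [-0.984, -0.001, 0.177], [0.002, -1.0, 0.004]]
contact_force: [0.1, 0.6, -0.1]
gripper_width: 0.0442
```

{"op": "arm_command", "data": {"targets": [0,0,0,0,0,0,1,0,0,0,0,0,0,1,0,0,0,0,0,0,1,0,0,0,0,0,0,1,0,0,0,0,0,0,1]}}

```text
time: 5.2
eef_pos: [0.5613, 0.0176, 0.2486]
tool_rot: [[0.177, 0.007, 0.984], [-0.984, -0.002, 0.177], [0.003, -1.0, 0.007]]
contact_force: [-1.2, -0.1, 6.5]
gripper_width: 0.0156
```

{"op": "arm_command", "data": {"targets": [0,-0.02,0,0,0,0,1,0,-0.04,0,0,0,0,1,0,-0.08,0,0,0,0,1,0,-0.12,0,0,0,0,1,0,-0.15,0,0,0,0,1,0,-0.15,0,0,0,0,1,0,-0.15,0,0,0,0,1]}}

```text
time: 5.9
eef_pos: [0.5602, 0.0179, 0.3984]
tool_rot: [[0.177, 0.007, 0.984], [-0.984, -0.002, 0.177], [0.003, -1.0, 0.007]]
contact_force: [0.4, -0.4, -3.3]
gripper_width: 0.0154
```

```bash
python3 look.py w2 bar_grip=.2 tray carton_center tin_center jar_center stand rack; python3 -c "
from h import *
goal([.527,.246,.30],-85.6)"
```

```text
[0.5598 0.0178 0.3971]
bar_grip spot [0.6062 0.0247 0.218 ] 0.76
bar_grip cut 0.86 10786 [585.6  22.4 214.1  24.5  10.8]
tray spot [0.5652 0.25   0.004 ] 0.68
tray cut 0.68 23136 [524.  243.4 396.8  98.6   4.6]
carton_center spot [0.4375 0.3696 0.0418] 0.69
carton_center spot [0.6557 0.0553 0.06  ] 0.57
carton_center cut 0.94 3189 [446.5 355.4  89.5  70.3 -76.9]
carton_center cut 0.83 1482 [647.9  58.1  59.5  17.9  13.7]
jar_center spot [ 0.6785 -0.2064  0.029 ] 0.34
jar_center cut 0.52 120 [559.   37.5  29.5   5.8   9.3]
stand spot [ 0.5413 -0.2248  0.0273] 0.7
stand cut 0.7 7569 [ 539.7 -230.1  124.4  115.6  -81.2]
rack spot [0.6074 0.023  0.0035] 0.79
rack cut 0.88 10505 [607.6 -12.8 282.2  36.4  10.3]
t 6.65 at [0.5602 0.0178 0.3986] shift [-0.2307  0.098   0.0071] turn [-0.0069  0.1015  0.0025] F [-0.372   0.6775 -2.5746] w 0.015828635169017325
```

View pics/w2.png

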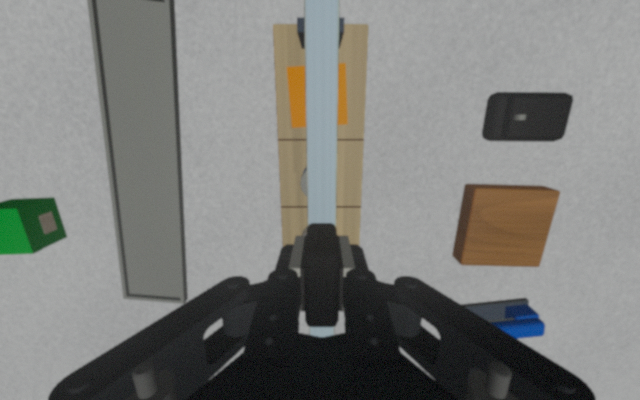

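The bar is held centred in the jaws at (322,270), level with the tool, and the gifts under it are undisturbed. The tray is clear.

{"op": "arm_command", "data": {"targets": [-0.05,0.02,0,0,0.02,0,1,-0.1,0.05,0,0,0.05,0,1,-0.15,0.08,0.003,0,0.08,0,1,-0.2,0.098,0.005,0,0.1,0,1,-0.23,0.098,0.006,0,0.1,0,1,-0.23,0.098,0.006,0,0.1,0,1,-0.23,0.098,0.006,0,0.1,0,1]}}

```text
time: 7.35
eef_pos: [0.5386, 0.1626, 0.3015]
tool_rot: [[0.144, 0.003, 0.99], [-0.989, 0.032, 0.144], [-0.031, -0.999, 0.007]]
contact_force: [0.4, 0.4, -2.6]
gripper_width: 0.0155
```

```bash
python3 look.py w3 tray;python3 - <<'E'
from h import *
for n in("scene","side"):
  snapshot(n);C=cam(n)
  for t,z in(("tray",.012),("rack",.008),("carton_center",.058),("tin_center",.056),("jar_center",.056),("stand",.03)):
    for d in spotter.cut_out(t,n)[:2]:
      print(n,t,round(d["score"],2),d["pixels"].sum(),rect(C,d["pixels"],z))
goal([.526,.2455,.194],-85.5)
E
```

```text
[0.5386 0.1625 0.3016]
tray spot [0.5866 0.2512 0.0051] 0.8
tray cut 0.76 27276 [555.3 248.2 277.5  91.5   4.6]
scene tray 0.87 2864 [529.7 244.1 399.4 103.6   4.3]
scene rack 0.79 4037 [553.2  17.1 369.2 114.8  10.3]
scene rack 0.72 3008 [ 533.6 -236.9  123.8  119.     8.4]
scene carton_center 0.94 1068 [833.6  13.9  76.7  69.2  67.4]
scene carton_center 0.75 960 [659.5  27.5  86.2  67.2 -74.3]
scene tin_center 0.74 547 [482.2  -5.1  81.1  51.2 -42. ]
scene jar_center 0.67 361 [568.6  11.7  64.3  37.2 -53.8]
scene stand 0.55 2879 [ 542.8 -239.5  117.1  111.7    8.4]
side tray 0.57 4330 [524.7 249.3 411.4 105.5   5.2]
side rack 0.7 1862 [571.5 -12.9 360.4 191.   11.6]
side rack 0.27 969 [683.3   5.2 427.1  97.9   8. ]
side carton_center 0.85 467 [795.4  56.7 149.7  67.5 -36. ]
side carton_center 0.61 254 [621.5  35.5 112.8  33.2 -42. ]
side tin_center 0.68 370 [453.8  23.9 116.4  50.3 -50.6]
side jar_center 0.65 207 [549.5  32.4  78.8  38.3 -45.9]
side stand 0.59 949 [ 528.4 -224.3  150.6  130.2  -81.1]
t 8.2 at [0.538  0.1629 0.3008] shift [-0.0801  0.1094 -0.0006] turn [-0.0049  0.0665 -0.0314] F [ 0.199   0.3339 -2.3579] w 0.015467819304970237
```

View pics/w3.png

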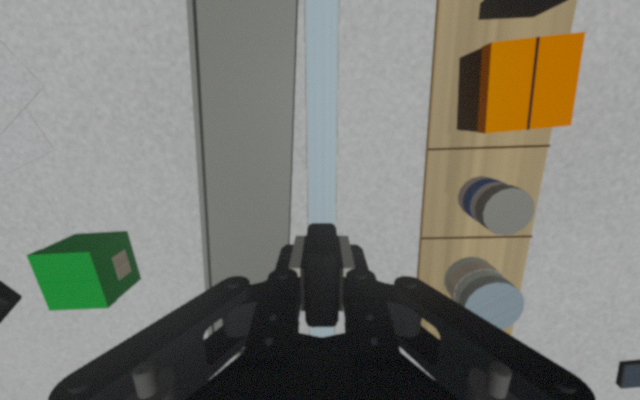

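The bar is still straight in the jaws. The tray lies just left of it at (245,150), and the carton (530,85), jar (500,205) and tin (490,295) are standing. The arm stopped short, so I continue.

{"op": "arm_command", "data": {"targets": [-0.03,0,0,0,0.03,-0.03,1,-0.06,0,0,0,0.066,-0.031,1,-0.08,0,0,0,0.066,-0.031,1,-0.08,0,0,0,0.066,-0.031,1,-0.08,0,0,0,0.066,-0.031,1,-0.08,0,0,0,0.066,-0.031,1]}}

```text
time: 8.8
eef_pos: [0.5381, 0.165, 0.3031]
tool_rot: [[0.147, -0.002, 0.989], [-0.988, 0.035, 0.147], [-0.035, -0.999, 0.004]]
contact_force: [-0.4, 0.1, -3.1]
gripper_width: 0.0156
```

```bash
python3 -c "
from h import *
goal([.526,.2455,.194],-85.5);print(read_state()['q'])"
```

```text
t 8.8 at [0.5381 0.165  0.3031] shift [-0.0775  0.1119 -0.0005] turn [-0.0024  0.0694 -0.0352] F [-0.4186  0.075  -3.0579] w 0.015559674434853576
[  8.4153  19.29   -10.0561  60.4465   2.0129 179.9426]
```

Joint 6 has reached its 180° limit. I'll raise the arm and take the half turn the other way, which gives the same grasp.

{"op": "arm_command", "data": {"targets": [0,-0.03,0,0,-0.1,-0.01,1,0,-0.06,0,0,-0.25,-0.02,1,0,-0.06,0,0,-0.4,-0.03,1,0,-0.06,0,0,-0.55,-0.03,1,0,-0.06,0,0,-0.7,-0.03,1,0,-0.06,0,0,-0.85,-0.03,1,0,-0.06,0,0,-1.0,-0.03,1,0,-0.06,0,0,-1.15,-0.03,1]}}

```text
time: 9.6
eef_pos: [0.5381, 0.1628, 0.3631]
tool_rot: [[0.964, 0.017, 0.264], [-0.264, 0.014, 0.964], [0.013, -1.0, 0.018]]
contact_force: [0.5, 0.7, -1.8]
gripper_width: 0.0153
```

{"op": "arm_command", "data": {"targets": [0,0,0,0,-0.15,0,1,0,0,0,0,-0.3,0,1,0,0,0,0,-0.45,0,1,0,0,0,0,-0.6,0,1,0,0,0,0,-0.75,0,1,0,0,0,0,-0.9,0,1,0,0,0,0,-1.05,0,1,0,0,0,0,-1.2,0,1]}}

```text
time: 10.4
eef_pos: [0.5381, 0.1628, 0.363]
tool_rot: [[0.596, 0.017, -0.803], [0.803, 0.014, 0.596], [0.021, -1.0, -0.005]]
contact_force: [-0.2, -0.5, -2.2]
gripper_width: 0.0159
```

```bash
python3 -c "
from h import *
goal([.526,.2455,.30],94.5);print(read_state()['q'])"
```

```text
t 10.4 at [0.5381 0.1628 0.363 ] shift [0.0579 0.0639 0.0593] turn [ 0.0126 -0.7169  0.0186] F [-0.1571 -0.5257 -2.1918] w 0.01589923226633462
[ 8.5046 16.8234 -4.8122 67.2906  0.6558 45.089 ]
```

{"op": "arm_command", "data": {"targets": [0,0,0,0,-0.15,0,1,0.01,0,0.01,0,-0.3,0.01,1,0.03,0,0.03,0,-0.45,0.019,1,0.058,0,0.059,0.006,-0.6,0.019,1,0.058,0.03,0.059,0.012,-0.717,0.019,1,0.058,0.064,0.059,0.012,-0.717,0.019,1,0.058,0.064,0.059,0.012,-0.717,0.019,1,0.058,0.064,0.059,0.012,-0.717,0.019,1]}}

```text
time: 11.2
eef_pos: [0.526, 0.2453, 0.2998]
tool_rot: [[-0.078, -0.002, -0.997], [0.997, -0.001, -0.078], [-0.001, -1.0, 0.002]]
contact_force: [0.0, 1.1, -2.5]
gripper_width: 0.0157
```

```bash
python3 look.py w4 tray; python3 -c "
from h import *
goal([.526,.2455,.194],94.5);print(read_state()['q'])"
```

```text
[0.5267 0.2454 0.3011]
tray spot [0.4528 0.2564 0.0023] 0.91
t 11.35 at [0.5272 0.2454 0.302 ] shift [0.0002 0.108  0.0016] turn [ 0.0036 -0.0006  0.0002] F [-0.2288  0.5011 -2.6941] w 0.015389802959310247
[17.0584 21.3468 -7.1987 61.2506 -0.0353 12.5924]
```

View pics/w4.png

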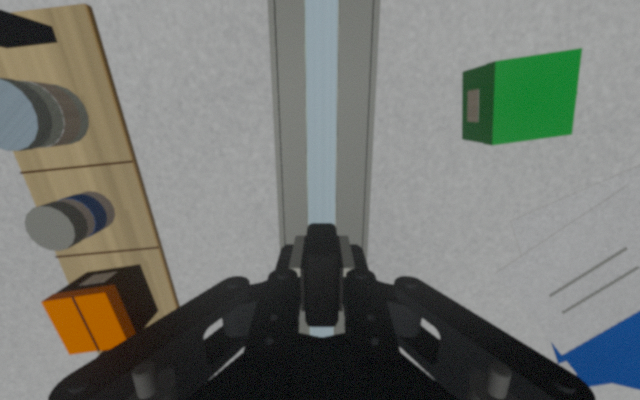

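The bar is centred over the tray and parallel to it: the tray edges are at x≈275 and 375 with the bar at 321. I lower it now.

{"op": "arm_command", "data": {"targets": [0,0.04,0.001,0,0,0,1,0,0.075,0.001,0,0,0,1,0,0.095,0.001,0,0,0,1,0,0.102,0.001,0,0,0,1,0,0.106,0.001,0,0,0,1,0,0.108,0.001,0,0,0,1,0,0.108,0.001,0,0,0,1]}}

```text
time: 12.05
eef_pos: [0.5274, 0.2455, 0.1954]
tool_rot: [[-0.078, 0.006, -0.997], [0.997, 0.001, -0.078], [0.001, -1.0, -0.006]]
contact_force: [-0.3, -0.5, -3.0]
gripper_width: 0.0155
```

{"op": "arm_command", "data": {"targets": [0,0.002,0,0,0,0,1,0,0.003,0,0,0,0,1,0,0.003,0,0,0,0,1]}}

```text
time: 12.35
eef_pos: [0.5281, 0.2457, 0.1933]
tool_rot: [[-0.078, 0.008, -0.997], [0.997, 0.002, -0.078], [0.001, -1.0, -0.008]]
contact_force: [2.5, -0.3, 1.0]
gripper_width: 0.0155
```

Contact is starting (force −3 → +1 N). Next I release and rise.

{"op": "arm_command", "data": {"targets": [0,0.001,0,0,0,0,0.6,0,0.001,0,0,0,0,0.4,0,0.001,0,0,0,0,0.2,0,0,0,0,0,0,-0.2,0,-0.02,0,0,0,0,-0.5,0,-0.06,0,0,0,0,-1,0,-0.11,0,0,0,0,-1,0,-0.15,0,0,0,0,-1]}}

```text
time: 13.15
eef_pos: [0.5268, 0.2454, 0.3458]
tool_rot: [[-0.078, 0.009, -0.997], [0.997, 0.002, -0.078], [0.001, -1.0, -0.01]]
contact_force: [1.1, 0.1, 0.7]
gripper_width: 0.0854
```

```bash
python3 look.py w5 bar_grip=.017 carton_center tin_center jar_center rack; python3 -c "
from h import *
goal([.55,.02,.38],94.5);print(read_state()['q'])"
```

```text
[0.5283 0.246  0.353 ]
bar_grip spot [0.488  0.2384 0.0131] 0.67
bar_grip cut 0.75 4410 [532.4 246.6 347.7  17.1   4.3]
carton_center spot [0.4286 0.3841 0.0487] 0.9
carton_center spot [0.8103 0.0491 0.0327] 0.85
carton_center cut 0.93 6411 [430.9 382.   79.5  60.2 -77.8]
carton_center cut 0.57 1265 [783.2  64.6  85.3  35.8 -25.8]
tin_center spot [0.4698 0.0154 0.0538] 0.87
tin_center cut 0.93 4773 [469.7  20.4  84.   50.6 -85.5]
jar_center spot [0.5583 0.0327 0.0521] 0.95
jar_center cut 0.97 2483 [554.1  37.2  74.2  40.2 -68. ]
rack spot [0.492  0.0179 0.0059] 0.83
rack spot [0.4662 0.0181 0.0532] 0.36
rack cut 0.87 19191 [535.7  10.9 320.9 128.8  11.1]
t 13.7 at [0.5266 0.2453 0.342 ] shift [-0.2264 -0.0381 -0.0061] turn [ 0.0061 -0.0009  0.0007] F [-1.5402 -0.4539  0.496 ] w 0.08559596177343543
[17.0715 19.8312 -3.5775 66.2422 -0.0379 12.6208]
```

View pics/w5.png

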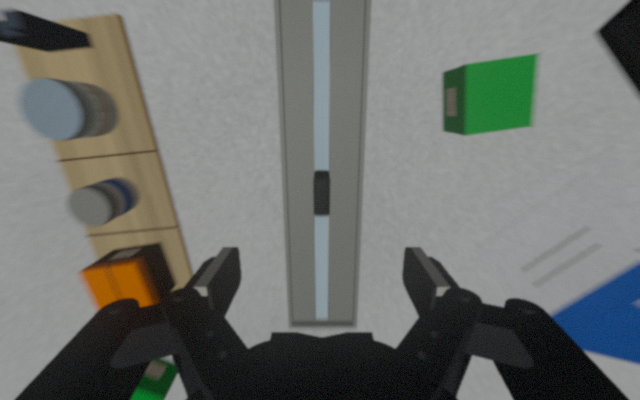

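The bar lies in the tray with its grip block up at (321,192). The carton is next, and I hover over it.

```bash
cat >> h.py <<'E'
from scipy.optimize import minimize
def pts(kind,x,y,a,z):
    if kind[0]=="box": b=np.array([[i*kind[1]/2,j*kind[2]/2] for i in(-1,1) for j in(-1,1)]);h=kind[3]
    else: t=np.linspace(0,2*np.pi,40);b=np.c_[np.cos(t),np.sin(t)]*kind[1]/2;h=kind[2]
    c,s=np.cos(a),np.sin(a);b=b@np.array([[c,s],[-s,c]])+[x,y]
    return np.r_[np.c_[b,np.full(len(b),z)],np.c_[b,np.full(len(b),z+h)]]
def fit(C,mask,kind,x0,z):
    "x0: x,y m, yaw deg -> best pose by silhouette overlap; mask clipped parts hurt"
    def cost(p):
        uv=proj(C,pts(kind,p[0],p[1],p[2]*10,z));hull=cv2.convexHull(uv.astype(np.float32))
        im=np.zeros(mask.shape,np.uint8);cv2.fillConvexPoly(im,np.round(hull*16).astype(np.int32),1,shift=4)
        return -(im.astype(bool)&mask).sum()/(im.astype(bool)|mask).sum()
    p=np.array([x0[0],x0[1],np.radians(x0[2])/10]);best=None
    S=np.r_[[p],p+np.diag([.012,.012,.015])]
    for _ in range(2):
        o=minimize(cost,p,method="Nelder-Mead",options=dict(initial_simplex=S,xatol=1e-4,fatol=1e-4));p=o.x;S=np.r_[[p],p+np.diag([-.005,.005,.008])]
    return np.round([p[0],p[1],np.degrees(p[2]*10)],4),round(-o.fun,3)
KIND={"carton_center":(("box",.06,.06,.05),.008),"tin_center":(("cyl",.052,.048),.008),"jar_center":(("cyl",.041,.048),.008),"stand":(("box",.11,.11,.03),0)}
def look(name,targets,z={}):
    C=cam("wrist");im=snapshot("wrist");cv2.imwrite(f"pics/{name}.png",im[...,::-1]);print(read_state()["eef_pos"])
    for t,x0 in targets.items():
        k,zz=KIND[t];zz=z.get(t,zz)
        for d in spotter.cut_out(t,"wrist")[:3]:
            print(t,round(d["score"],2),d["pixels"].sum(),fit(C,d["pixels"],k,x0,zz))
E
python3 -c "
from h import *
goal([.60,.03,.40],100.2);print(read_state()['q'])"
```

```text
t 13.7 at [0.5266 0.2453 0.342 ] shift [-0.2203 -0.0578 -0.0568] turn [ 0.0061 -0.1003  0.0004] F [-1.5402 -0.4539  0.496 ] w 0.08559596177343543
[17.0715 19.8312 -3.5775 66.2422 -0.0379 12.6208]
```

{"op": "arm_command", "data": {"targets": [-0.22,-0.058,-0.057,0.006,-0.1,0,-1,-0.22,-0.058,-0.057,0.006,-0.1,0,-1,-0.22,-0.058,-0.057,0.006,-0.1,0,-1,-0.22,-0.058,-0.057,0.006,-0.1,0,-1,-0.22,-0.058,-0.057,0.006,-0.1,0,-1,-0.22,-0.058,-0.057,0.006,-0.1,0,-1,-0.22,-0.058,-0.057,0.006,-0.1,0,-1,-0.22,-0.058,-0.057,0.006,-0.1,0,-1]}}

```text
time: 14.5
eef_pos: [0.5997, 0.0311, 0.3994]
tool_rot: [[-0.178, -0.002, -0.984], [0.984, 0.001, -0.178], [0.001, -1.0, 0.002]]
contact_force: [0.9, 0.3, -0.0]
gripper_width: 0.0854
```

```bash
python3 -c "
from h import *
look('w6',{'carton_center':(.648,.035,10),'tin_center':(.475,.005,0),'jar_center':(.56,.02,0),'stand':(.54,-.235,8.5)})
goal([.648,.035,.38],100.2);print(read_state()['q'])"
```

```text
[0.5997 0.0315 0.3995]
carton_center 0.82 1699 (array([ 0.648,  0.035, 10.   ]), np.float64(-0.0))
tin_center 0.67 2341 (array([0.4714, 0.0037, 7.3216]), np.float64(0.948))
tin_center 0.66 11500 (array([0.475, 0.005, 0.   ]), np.float64(-0.0))
jar_center 0.92 1014 (array([0.5608, 0.0213, 3.5481]), np.float64(0.876))
stand 0.86 11441 (array([ 0.5379, -0.2374,  8.4011]), np.float64(0.958))
t 14.75 at [0.5998 0.0315 0.4   ] shift [-0.0051  0.02   -0.048 ] turn [-0.0002  0.0015  0.0006] F [0.0919 0.6669 0.5283] w 0.08535265509679153
[ -4.6549  20.9283   6.2252  75.3174   0.0281 -14.9382]
```

View pics/w6.png

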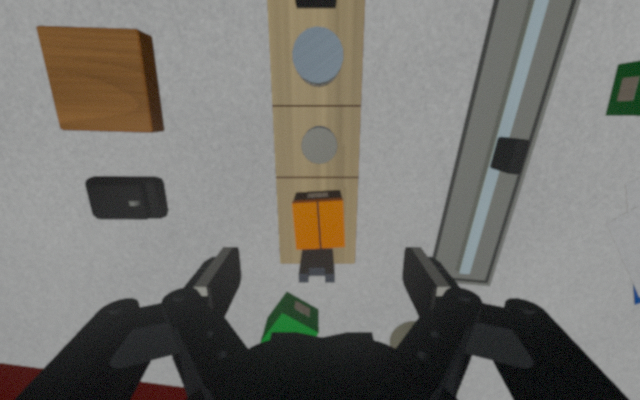

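Everything is in view: carton (319,222), jar (319,145), tin (318,55), stand (105,80) and the mouse at (128,197). The network picked the green box for the carton, so I measure the real one by its orange top.

```bash
cat >> h.py <<'E'
def orange(n,z):
    C=cam(n);im=snapshot(n);h=cv2.cvtColor(im,cv2.COLOR_RGB2HSV)
    m=(cv2.inRange(h,(6,140,80),(24,255,255))>0)
    if n=="wrist": m[330:]=0
    return C,cv2.morphologyEx(m.astype(np.uint8),cv2.MORPH_CLOSE,np.ones((5,5)))>0
E
python3 -c "
from h import *
C,m=orange('wrist',.058);print(rect(C,m,.058))
k=(('box',.06,.06,.0005));print(fit(C,m,k,(.648,.035,10),.058))"
```

```text
[ 535.8 -215.2   99.4   96.9  -81.4]
(array([ 0.6513,  0.0373, 13.8846]), np.float64(0.197))
```

```bash
sed -i 's/(6,140,80)/(6,210,120)/' h.py
python3 -c "
from h import *
C,m=orange('wrist',.058);m[:,:250]=0;m[:,400:]=0;print(m.sum(),rect(C,m,.058))
k=(('box',.06,.06,.0005));P=fit(C,m,k,(.648,.035,10),.058);print(P)
x,y,a=P[0];goal([x,y,.30],a+90);goal([x,y,.193],a+90)"
```

```text
2164 [652.6  37.7  60.2  57.4  13.5]
(array([ 0.6529,  0.0386, 13.1025]), np.float64(0.897))
t 14.85 at [0.6    0.0311 0.4001] shift [-0.0021  0.1001 -0.0534] turn [-0.     -0.0497  0.0004] F [ 0.3767  0.1635 -0.4016] w 0.08539128708067403
t 14.85 at [0.6    0.0311 0.4001] shift [-0.0022  0.2071 -0.0534] turn [-0.     -0.0497  0.0004] F [ 0.3767  0.1635 -0.4016] w 0.08539128708067403
```

{"op": "arm_command", "data": {"targets": [-0.002,0.03,-0.03,0,-0.03,0,-1,-0.002,0.07,-0.053,0,-0.05,0,-1,-0.002,0.1,-0.053,0,-0.05,0,-1,-0.002,0.13,-0.053,0,-0.05,0,-1,-0.002,0.17,-0.053,0,-0.05,0,-1,-0.002,0.195,-0.053,0,-0.05,0,-1,-0.002,0.207,-0.053,0,-0.05,0,-1,-0.002,0.207,-0.053,0,-0.05,0,-1]}}

```text
time: 15.65
eef_pos: [0.6517, 0.039, 0.1914]
tool_rot: [[-0.227, -0.004, -0.974], [0.974, 0.001, -0.227], [0.001, -1.0, 0.003]]
contact_force: [-0.7, 0.8, 0.1]
gripper_width: 0.0855
```

{"op": "arm_command", "data": {"targets": [0,0,0,0,0,0,0,0,0,0,0,0,0,1,0,0,0,0,0,0,1,0,0,0,0,0,0,1,0,0,0,0,0,0,1], "squeeze": 40}}

```text
time: 16.15
eef_pos: [0.6525, 0.0389, 0.1933]
tool_rot: [[-0.227, -0.0, -0.974], [0.974, 0.0, -0.227], [0.0, -1.0, 0.0]]
contact_force: [0.3, -0.7, 5.7]
gripper_width: 0.0596
```

{"op": "arm_command", "data": {"targets": [0,-0.02,0,0,0,0,1,0,-0.05,0,0,0,0,1,0,-0.1,0,0,0,0,1,0,-0.15,0,0,0,0,1,0,-0.17,0,0,0,0,1,0,-0.17,0,0,0,0,1]}}

```text
time: 16.75
eef_pos: [0.6534, 0.0388, 0.3678]
tool_rot: [[-0.227, 0.008, -0.974], [0.974, 0.0, -0.227], [-0.002, -1.0, -0.007]]
contact_force: [0.3, 0.1, -1.7]
gripper_width: 0.0599
```

```bash
python3 -c "
from h import *
goal([.538,-.237,.36],98.4);print(read_state()['q'])"
```

```text
t 16.75 at [0.6534 0.0388 0.3678] shift [-0.2424  0.007   0.1751] turn [ 0.0075  0.0827 -0.0014] F [ 0.2554  0.0732 -1.7462] w 0.05990613123295127
[ -3.6275  27.3816  11.516   73.6976   0.0304 -16.7656]
```

{"op": "arm_command", "data": {"targets": [-0.242,0.007,0.175,0.007,0.083,0,1,-0.242,0.007,0.175,0.007,0.083,0,1,-0.242,0.007,0.175,0.007,0.083,0,1,-0.242,0.007,0.175,0.007,0.083,0,1,-0.242,0.007,0.175,0.007,0.083,0,1,-0.242,0.007,0.175,0.007,0.083,0,1,-0.242,0.007,0.175,0.007,0.083,0,1,-0.242,0.007,0.175,0.007,0.083,0,1]}}

```text
time: 17.55
eef_pos: [0.5368, -0.2376, 0.3576]
tool_rot: [[-0.143, -0.002, -0.99], [0.99, 0.001, -0.143], [0.002, -1.0, 0.002]]
contact_force: [-0.4, 0.4, -2.9]
gripper_width: 0.0592
```

```bash
python3 -c "
from h import *
look('w7',{'stand':(.54,-.235,8.5),'tin_center':(.471,.004,0)})
C,m=orange('wrist',.058);print(read_state()['eef_pos'])
z=read_state()['eef_pos'][2]-.1353;n,l,st,c=cv2.connectedComponentsWithStats(m.astype(np.uint8));print(st,c)
goal([.538,-.237,.36],98.4);print(read_state()['q'])"
```

```text
[ 0.5374 -0.2365  0.358 ]
stand 0.92 6362 (array([ 0.5377, -0.2391,  8.2655]), np.float64(0.629))
tin_center 0.62 3745 (array([0.471 , 0.0035, 0.5689]), np.float64(0.953))
[ 0.5384 -0.2352  0.3591]
[[     0      0    640    400 242123]
 [   250    229    144    101  13877]] [[319.3903 195.0008]
 [321.4135 278.0004]]
t 17.75 at [ 0.5384 -0.2352  0.3591] shift [-0.0017 -0.0009  0.0006] turn [-0.0004  0.0018 -0.0002] F [-0.8715 -0.3339 -2.2109] w 0.059483814610409094
[-31.4182  20.2509  -0.5182  69.2397  -0.0239 -39.9219]
```

View pics/w7.png

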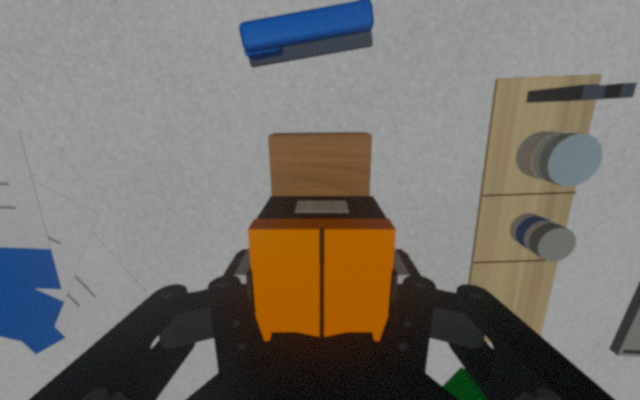

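The carton is held square, with its front top edge at row 229. The stand shows behind it at (320,165), the stapler at (305,28) and the tin at (570,158). I use that front edge to get the carton's offset in the grip.

```bash
python3 -c "
from h import *
C=cam('wrist');s=read_state()
for z in(.2238,.2238-.006):
  for row in (222,229):
    P=unproj(C,[(250,row),(394,row)],z);e=(P.mean(0)-s['eef_pos'])@s['tool_rot'];print(z,row,np.linalg.norm(P[0]-P[1]),e)
goal([.538,-.238,.218],98.4)
# stand edges: far edge corners
print(unproj(C,[(270,134),(371,134),(272,198),(370,197)],.03))"
```

```text
0.2238 222 0.058054183615127965 [0.0003 0.1353 0.032 ]
0.2238 229 0.0585137758526401 [0.0003 0.1353 0.029 ]
0.2178 222 0.06139334988063564 [0.0003 0.1413 0.0297]
0.2178 229 0.06187937698984574 [0.0003 0.1413 0.0264]
t 17.75 at [ 0.5384 -0.2352  0.3591] shift [-0.0027  0.1411  0.0007] turn [-0.0004  0.0018 -0.0002] F [-0.8715 -0.3339 -2.2109] w 0.059483814610409094
[[ 0.4932 -0.2966  0.03  ]
 [ 0.4775 -0.1918  0.03  ]
 [ 0.5627 -0.2877  0.03  ]
 [ 0.5453 -0.1792  0.03  ]]
```

{"op": "arm_command", "data": {"targets": [-0.0015,0.04,0,0,0.002,0,1,-0.0015,0.08,0,0,0.002,0,1,-0.0015,0.11,0,0,0.002,0,1,-0.0015,0.13,0,0,0.002,0,1,-0.0015,0.138,0,0,0.002,0,1,-0.0015,0.141,0,0,0.002,0,1,-0.0015,0.141,0,0,0.002,0,1]}}

```text
time: 18.45
eef_pos: [0.5392, -0.2363, 0.2187]
tool_rot: [[-0.147, 0.0, -0.989], [0.989, -0.001, -0.147], [-0.001, -1.0, -0.0]]
contact_force: [0.6, -0.3, -2.4]
gripper_width: 0.0596
```

{"op": "arm_command", "data": {"targets": [0,0.001,0,0,0,0,1,0,0.002,0,0,0,0,1,0,0.003,0,0,0,0,1,0,0.003,0,0,0,0,1]}}

```text
time: 18.85
eef_pos: [0.5392, -0.2364, 0.216]
tool_rot: [[-0.147, 0.001, -0.989], [0.989, -0.001, -0.147], [-0.001, -1.0, -0.001]]
contact_force: [-0.2, 0.2, -1.6]
gripper_width: 0.0596
```

{"op": "arm_command", "data": {"targets": [0,0.001,0,0,0,0,1,0,0.0015,0,0,0,0,1,0,0.0015,0,0,0,0,1]}}

```text
time: 19.15
eef_pos: [0.5392, -0.2364, 0.2153]
tool_rot: [[-0.147, 0.001, -0.989], [0.989, -0.001, -0.147], [-0.002, -1.0, -0.001]]
contact_force: [-1.8, 0.5, 5.2]
gripper_width: 0.0596
```

{"op": "arm_command", "data": {"targets": [0,0,0,0,0,0,-0.2,0,0,0,0,0,0,-0.5,0,0,0,0,0,0,-1,0,0,0,0,0,0,-1,0,-0.02,0,0,0,0,-1,0,-0.06,0,0,0,0,-1,0,-0.11,0,0,0,0,-1,0,-0.15,0,0,0,0,-1]}}

```text
time: 19.95
eef_pos: [0.5391, -0.2363, 0.3678]
tool_rot: [[-0.147, 0.003, -0.989], [0.989, -0.002, -0.147], [-0.002, -1.0, -0.002]]
contact_force: [1.1, -0.6, 0.5]
gripper_width: 0.0857
```

{"op": "arm_command", "data": {"targets": [0,-0.02,0,0,0,0,-1,0,-0.02,0,0,0,0,-1]}}

```text
time: 20.15
eef_pos: [0.5399, -0.2368, 0.3922]
tool_rot: [[-0.147, 0.009, -0.989], [0.989, -0.006, -0.147], [-0.008, -1.0, -0.008]]
contact_force: [-0.2, -0.5, -0.0]
gripper_width: 0.0853
```

```bash
python3 -c "
from h import *
look('w8',{'stand':(.539,-.2365,8.4),'carton_center':(.539,-.2365,8.4),'tin_center':(.471,.004,0)},{'carton_center':.03})
C,m=orange('wrist',.08);m[:,:250]=0;m[:,400:]=0;print(rect(C,m,.08),fit(C,m,('box',.06,.06,.0005),(.539,-.2365,8.4),.08))
goal([.471,.004,.36],100.2);print(read_state()['q'])"
```

```text
[ 0.5395 -0.2365  0.3897]
stand 0.93 4323 (array([ 0.537 , -0.2388,  7.6046]), np.float64(0.515))
carton_center 0.74 1099 (array([ 0.539 , -0.2365,  8.4   ]), np.float64(-0.0))
carton_center 0.67 3548 (array([ 0.5409, -0.2362,  8.9689]), np.float64(0.965))
tin_center 0.85 3110 (array([0.4706, 0.004 , 6.7879]), np.float64(0.979))
[ 539.5 -236.8   59.1   59.   -83.3] (array([ 0.5395, -0.2373,  8.6518]), np.float64(0.93))
t 20.4 at [ 0.5386 -0.236   0.3859] shift [0.2473 0.0258 0.0317] turn [-0.0002 -0.0307 -0.0003] F [-0.4904 -0.8242  0.6655] w 0.08552087360420467
[-31.4752  19.7227   2.5014  72.7751  -0.0225 -39.9159]
```

View pics/w8.png

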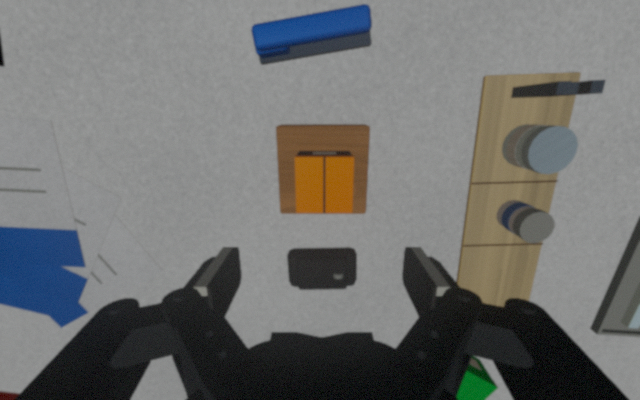

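The carton stands on the stand at (324,183). The stand's top corners are about (277,126), (369,126), (368,213) and (279,213). The stapler (312,30) and mouse (322,268) are undisturbed.

```bash
python3 -c "
from h import *
im=cv2.imread('pics/w8.png')
C=cam('wrist')
P=unproj(C,[(277,126),(369,126),(367,213),(279,213)],.03);print(P,P.mean(0),np.linalg.norm(P-np.roll(P,1,0),axis=1))
snapshot('wrist');m=spotter.cut_out('stand','wrist')[0]['pixels'];c=spotter.cut_out('carton_center','wrist')
for d in c:
  if d['pixels'][183,324]: m=m|d['pixels']
m=cv2.morphologyEx(m.astype(np.uint8),cv2.MORPH_CLOSE,np.ones((9,9)))>0
print(fit(C,m,KIND['stand'][0],(.539,-.237,8.4),0))"
```

```text
[[ 0.4859 -0.2949  0.03  ]
 [ 0.4706 -0.1918  0.03  ]
 [ 0.5737 -0.1737  0.03  ]
 [ 0.5898 -0.2818  0.03  ]] [ 0.53   -0.2355  0.03  ] [0.1048 0.1043 0.1047 0.1094]
(array([ 0.5376, -0.2386,  8.721 ]), np.float64(0.962))
```

{"op": "arm_command", "data": {"targets": [0.247,0.026,0.032,0,-0.03,0,-1,0.247,0.026,0.032,0,-0.03,0,-1,0.247,0.026,0.032,0,-0.03,0,-1,0.247,0.026,0.032,0,-0.03,0,-1,0.247,0.026,0.032,0,-0.03,0,-1,0.247,0.026,0.032,0,-0.03,0,-1,0.247,0.026,0.032,0,-0.03,0,-1,0.247,0.026,0.032,0,-0.03,0,-1]}}

```text
time: 21.35
eef_pos: [0.4714, 0.0028, 0.3601]
tool_rot: [[-0.176, 0.001, -0.984], [0.984, -0.001, -0.176], [-0.001, -1.0, -0.001]]
contact_force: [0.0, -0.4, -0.2]
gripper_width: 0.0855
```

```bash
python3 -c "
from h import *
look('w9',{'tin_center':(.471,.004,0),'jar_center':(.56,.02,0)})
goal([.4705,.004,.193],100.2);print(read_state()['q'])"
```

```text
[0.4715 0.0024 0.3602]
tin_center 0.58 2202 (array([ 0.4702,  0.0038, -0.9491]), np.float64(0.952))
tin_center 0.18 4487 (array([0.471, 0.004, 0.   ]), np.float64(-0.0))
jar_center 0.96 1523 (array([0.5602, 0.0222, 5.2312]), np.float64(0.958))
t 21.5 at [0.4715 0.0022 0.3601] shift [0.0022 0.1671 0.0008] turn [ 0.0006 -0.003  -0.0011] F [-0.6271 -0.6649 -0.7973] w 0.08521304413799209
[ -9.4933   7.6367 -16.9299  65.3817  -0.0481 -19.5209]
```

{"op": "arm_command", "data": {"targets": [0.002,0.04,0.001,0,0,0,-1,0.002,0.09,0.001,0,0,0,-1,0.002,0.13,0.001,0,0,0,-1,0.002,0.155,0.001,0,0,0,-1,0.002,0.167,0.001,0,0,0,-1,0.002,0.167,0.001,0,0,0,-1,0.002,0.167,0.001,0,0,0,-1]}}

```text
time: 22.2
eef_pos: [0.4708, 0.003, 0.1932]
tool_rot: [[-0.173, 0.001, -0.985], [0.985, -0.001, -0.173], [-0.001, -1.0, -0.0]]
contact_force: [0.5, -0.4, 0.5]
gripper_width: 0.0855
```

{"op": "arm_command", "data": {"targets": [0,0,0,0,0,0,0,0,0,0,0,0,0,1,0,0,0,0,0,0,1,0,0,0,0,0,0,1,0,0,0,0,0,0,1,0,0,0,0,0,0,1], "squeeze": 35}}

```text
time: 22.8
eef_pos: [0.4714, 0.0028, 0.1945]
tool_rot: [[-0.173, 0.003, -0.985], [0.985, -0.002, -0.173], [-0.002, -1.0, -0.003]]
contact_force: [-0.2, -0.8, 6.4]
gripper_width: 0.0512
```

{"op": "arm_command", "data": {"targets": [0,-0.02,0,0,0,0,1,0,-0.05,0,0,0,0,1,0,-0.1,0,0,0,0,1,0,-0.15,0,0,0,0,1,0,-0.19,0,0,0,0,1,0,-0.19,0,0,0,0,1,0,-0.19,0,0,0,0,1]}}

```text
time: 23.5
eef_pos: [0.4709, 0.0032, 0.3853]
tool_rot: [[-0.173, 0.005, -0.985], [0.985, -0.002, -0.173], [-0.003, -1.0, -0.005]]
contact_force: [0.0, 0.6, -2.1]
gripper_width: 0.0508
```

```bash
python3 -c "
from h import *
goal([.5397,-.2368,.38],98.4);print(read_state()['q'])"
```

```text
t 23.5 at [0.4709 0.0032 0.3853] shift [-0.2483  0.0061 -0.0263] turn [ 0.0051  0.0271 -0.0028] F [ 0.0388  0.6003 -2.122 ] w 0.050803110782201025
[ -9.3699   6.6995 -14.4071  68.5666  -0.0625 -19.3239]
```

{"op": "arm_command", "data": {"targets": [-0.248,0.006,-0.026,0.005,0.027,-0.003,1,-0.248,0.006,-0.026,0.005,0.027,-0.003,1,-0.248,0.006,-0.026,0.005,0.027,-0.003,1,-0.248,0.006,-0.026,0.005,0.027,-0.003,1,-0.248,0.006,-0.026,0.005,0.027,-0.003,1,-0.248,0.006,-0.026,0.005,0.027,-0.003,1,-0.248,0.006,-0.026,0.005,0.027,-0.003,1,-0.248,0.006,-0.026,0.005,0.027,-0.003,1]}}

```text
time: 24.3
eef_pos: [0.5387, -0.2357, 0.3783]
tool_rot: [[-0.146, -0.003, -0.989], [0.989, 0.002, -0.147], [0.003, -1.0, 0.003]]
contact_force: [0.0, 0.8, -2.2]
gripper_width: 0.051
```

{"op": "arm_command", "data": {"targets": [0,0,0,0,0,0,1,0,0,0,0,0,0,1]}}

```text
time: 24.5
eef_pos: [0.5385, -0.2342, 0.3781]
tool_rot: [[-0.148, -0.004, -0.989], [0.989, 0.003, -0.148], [0.004, -1.0, 0.004]]
contact_force: [-0.3, -0.0, -2.2]
gripper_width: 0.0514
```

```bash
python3 -c "
from h import *
s=read_state();p=s['eef_pos']
look('w10',{'tin_center':(p[0],p[1],0)},{'tin_center':p[2]-.1865})
goal([.5397,-.2368,.268],98.4);print(read_state()['q'])"
```

```text
[ 0.5386 -0.2344  0.3784]
tin_center 0.57 11792 (array([ 0.5368, -0.2338,  0.2022]), np.float64(0.975))
t 24.6 at [ 0.5387 -0.2346  0.3785] shift [-0.0026  0.1105 -0.001 ] turn [-0.0028  0.0019  0.0028] F [ 0.0782  0.3228 -0.975 ] w 0.051156323244735014
[-31.3651  19.926    1.7607  72.0586   0.0221 -39.8745]
```

View pics/w10.png

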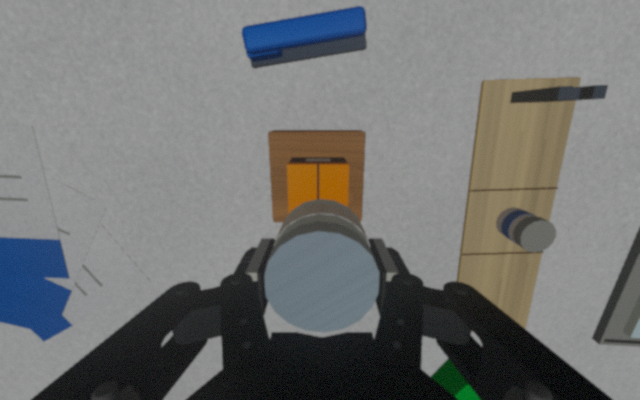

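The tin is held upright at (322,280). The carton's far top edge shows at about row 163, columns 287–350, and the stand lies square around it. I check the carton's centre from that edge.

```bash
python3 -c "
from h import *
im=cv2.imread('pics/w10.png');h=cv2.cvtColor(im,cv2.COLOR_BGR2HSV)
m=cv2.inRange(h,(6,210,120),(24,255,255))[:195,250:400];ys,xs=np.nonzero(m);print(xs.min()+250,xs.max()+250,ys.min(),ys.max())
r0=[250+np.nonzero(m[y])[0][[0,-1]] for y in (170,180,190)];print(r0)
s=read_state();C=cam('wrist')
y0=ys.min();P=unproj(C,[(288,y0),(349,y0)],.08);R=s['tool_rot'];print(P,P.mean(0)-.03*R[:,2])
for y,(a,b) in zip((170,180,190),r0):
  Q=unproj(C,[(a,y),(b+1,y)],.08);print(Q.mean(0),np.linalg.norm(Q[0]-Q[1]))
P=unproj(C,[(269.5,131),(364,131)],.03);print('stand',P,P.mean(0)-.055*R[:,2])
"
```

```text
288 347 164 194
[array([290, 347]), array([288, 347]), array([289, 346])]
[[ 0.5156 -0.2701  0.08  ]
 [ 0.5068 -0.2115  0.08  ]] [ 0.5409 -0.2363  0.0799]
[ 0.5169 -0.2394  0.08  ] 0.05666842295261504
[ 0.527  -0.2389  0.08  ] 0.059244396445012795
[ 0.5371 -0.2375  0.08  ] 0.0578846456578483
stand [[ 0.4911 -0.2992  0.03  ]
 [ 0.4756 -0.1951  0.03  ]] [ 0.5377 -0.2391  0.0298]
```

{"op": "arm_command", "data": {"targets": [-0.003,0.04,-0.002,-0.003,0.002,0.003,1,-0.003,0.075,-0.002,-0.003,0.002,0.003,1,-0.003,0.095,-0.002,-0.003,0.002,0.003,1,-0.003,0.105,-0.002,-0.003,0.002,0.003,1,-0.003,0.109,-0.002,-0.003,0.002,0.003,1,-0.003,0.109,-0.002,-0.003,0.002,0.003,1]}}

```text
time: 25.2
eef_pos: [0.5411, -0.237, 0.2701]
tool_rot: [[-0.146, 0.001, -0.989], [0.989, -0.001, -0.146], [-0.001, -1.0, -0.001]]
contact_force: [-0.5, -0.6, -1.6]
gripper_width: 0.0511
```

{"op": "arm_command", "data": {"targets": [0,0.001,0,0,0,0,1,0,0.002,0,0,0,0,1,0,0.003,0,0,0,0,1,0,0.003,0,0,0,0,1]}}

```text
time: 25.6
eef_pos: [0.5411, -0.2371, 0.2674]
tool_rot: [[-0.146, 0.001, -0.989], [0.989, -0.001, -0.146], [-0.001, -1.0, -0.001]]
contact_force: [-1.0, 0.0, -1.3]
gripper_width: 0.0513
```

{"op": "arm_command", "data": {"targets": [0,0.001,0,0,0,0,1,0,0.0015,0,0,0,0,1,0,0.0015,0,0,0,0,1]}}

```text
time: 25.9
eef_pos: [0.5411, -0.2371, 0.2665]
tool_rot: [[-0.146, 0.002, -0.989], [0.989, -0.001, -0.146], [-0.002, -1.0, -0.002]]
contact_force: [-1.4, 0.0, 3.6]
gripper_width: 0.0514
```

Contact is made. I release and rise.

{"op": "arm_command", "data": {"targets": [0,0,0,0,0,0,0,0,0,0,0,0,0,-0.4,0,0,0,0,0,0,-1,0,0,0,0,0,0,-1,0,-0.02,0,0,0,0,-1,0,-0.06,0,0,0,0,-1,0,-0.11,0,0,0,0,-1,0,-0.13,0,0,0,0,-1]}}

```text
time: 26.7
eef_pos: [0.5415, -0.2373, 0.4015]
tool_rot: [[-0.146, 0.008, -0.989], [0.989, -0.005, -0.146], [-0.006, -1.0, -0.007]]
contact_force: [0.9, -0.3, 0.5]
gripper_width: 0.0853
```

{"op": "arm_command", "data": {"targets": [0,-0.01,0,0,0,0,-1,0,-0.01,0,0,0,0,-1,0,-0.01,0,0,0,0,-1]}}

```text
time: 27.0
eef_pos: [0.5413, -0.2372, 0.4103]
tool_rot: [[-0.146, 0.006, -0.989], [0.989, -0.004, -0.146], [-0.005, -1.0, -0.006]]
contact_force: [0.1, -0.5, -1.4]
gripper_width: 0.0856
```

```bash
python3 -c "
from h import *
look('w11',{'stand':(.538,-.239,8.4),'tin_center':(.540,-.237,0),'jar_center':(.56,.022,0)},{'tin_center':.08})
C,m=orange('wrist',.08);m[:,:250]=0;m[:,400:]=0;print(rect(C,m,.08))
goal([.5602,.0215,.36],100.2);print(read_state()['q'])"
```

```text
[ 0.5411 -0.2371  0.4096]
stand 0.57 3946 (array([ 0.5363, -0.2398,  8.8137]), np.float64(0.516))
tin_center 0.65 2637 (array([ 0.5403, -0.2375,  4.4425]), np.float64(0.971))
jar_center 0.96 1536 (array([0.5595, 0.0212, 2.7429]), np.float64(0.933))
[ 514.4 -218.8   35.8   18.1   56. ]
t 27.25 at [ 0.5412 -0.2371  0.4099] shift [ 0.2533  0.0492 -0.0563] turn [ 0.0046 -0.0313 -0.0041] F [0.5609 0.1544 0.5235] w 0.08548676219974216
[-31.4403  19.489    5.5339  75.6913  -0.0038 -39.8466]
```

View pics/w11.png

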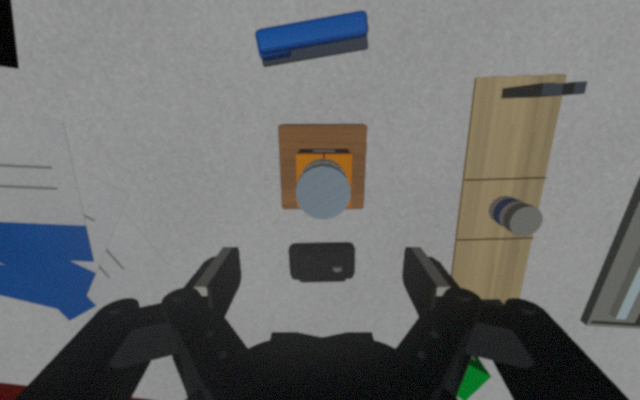

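The tin stands centred on the carton at (323,190). The jar is at (518,215), next to pick.

{"op": "arm_command", "data": {"targets": [0.253,0.049,-0.056,0.004,-0.031,-0.004,-1,0.253,0.049,-0.056,0.004,-0.031,-0.004,-1,0.253,0.049,-0.056,0.004,-0.031,-0.004,-1,0.253,0.049,-0.056,0.004,-0.031,-0.004,-1,0.253,0.049,-0.056,0.004,-0.031,-0.004,-1,0.253,0.049,-0.056,0.004,-0.031,-0.004,-1,0.253,0.049,-0.056,0.004,-0.031,-0.004,-1,0.253,0.049,-0.056,0.004,-0.031,-0.004,-1]}}

```text
time: 28.05
eef_pos: [0.5599, 0.0209, 0.3599]
tool_rot: [[-0.177, 0.0, -0.984], [0.984, -0.001, -0.177], [-0.001, -1.0, -0.0]]
contact_force: [0.5, 0.6, 0.3]
gripper_width: 0.0854
```

```bash
python3 -c "
from h import *
look('w12',{'jar_center':(.56,.022,0)})
goal([.560,.0215,.195],100.2)"
```

```text
[0.5601 0.0202 0.3601]
jar_center 0.91 1427 (array([0.5597, 0.0212, 7.8807]), np.float64(0.932))
jar_center 0.46 27555 (array([ 0.6213,  0.0525, -8.731 ]), np.float64(0.058))
t 28.15 at [0.5601 0.0199 0.3603] shift [ 0.0017  0.1653 -0.    ] turn [ 0.001  -0.002  -0.0006] F [-0.2081  0.3974 -0.1057] w 0.08566317939055061
```

{"op": "arm_command", "data": {"targets": [0.0015,0.04,0,0,0,0,-1,0.0015,0.09,0,0,0,0,-1,0.0015,0.13,0,0,0,0,-1,0.0015,0.155,0,0,0,0,-1,0.0015,0.165,0,0,0,0,-1,0.0015,0.165,0,0,0,0,-1,0.0015,0.165,0,0,0,0,-1]}}

```text
time: 28.85
eef_pos: [0.5609, 0.0204, 0.1967]
tool_rot: [[-0.174, 0.003, -0.985], [0.985, -0.001, -0.174], [-0.001, -1.0, -0.003]]
contact_force: [0.8, 0.3, -0.3]
gripper_width: 0.0856
```

{"op": "arm_command", "data": {"targets": [0,0,0,0,0,0,0,0,0,0,0,0,0,1,0,0,0,0,0,0,1,0,0,0,0,0,0,1,0,0,0,0,0,0,1,0,0,0,0,0,0,1], "squeeze": 30}}

```text
time: 29.45
eef_pos: [0.5614, 0.0205, 0.1979]
tool_rot: [[-0.174, 0.005, -0.985], [0.985, -0.001, -0.174], [-0.002, -1.0, -0.005]]
contact_force: [-0.4, -0.3, 5.6]
gripper_width: 0.0393
```

{"op": "arm_command", "data": {"targets": [0,-0.02,0,0,0,0,1,0,-0.05,0,0,0,0,1,0,-0.1,0,0,0,0,1,0,-0.15,0,0,0,0,1,0,-0.2,0,0,0,0,1,0,-0.215,0,0,0,0,1,0,-0.215,0,0,0,0,1]}}

```text
time: 30.15
eef_pos: [0.5609, 0.0208, 0.4163]
tool_rot: [[-0.174, 0.012, -0.985], [0.985, -0.002, -0.174], [-0.004, -1.0, -0.011]]
contact_force: [1.2, 0.3, -1.6]
gripper_width: 0.039
```

```bash
python3 -c "
from h import *
goal([.5405,-.2375,.41],98.4)"
```

```text
t 30.15 at [0.5609 0.0208 0.4163] shift [-0.2508  0.0065  0.0652] turn [ 0.0112  0.0288 -0.0035] F [ 1.1971  0.292  -1.619 ] w 0.039023341016942735
```

{"op": "arm_command", "data": {"targets": [-0.251,0.006,0.065,0.011,0.029,-0.003,1,-0.251,0.006,0.065,0.011,0.029,-0.003,1,-0.251,0.006,0.065,0.011,0.029,-0.003,1,-0.251,0.006,0.065,0.011,0.029,-0.003,1,-0.251,0.006,0.065,0.011,0.029,-0.003,1,-0.251,0.006,0.065,0.011,0.029,-0.003,1,-0.251,0.006,0.065,0.011,0.029,-0.003,1,-0.251,0.006,0.065,0.011,0.029,-0.003,1]}}

```text
time: 30.95
eef_pos: [0.5405, -0.2368, 0.409]
tool_rot: [[-0.146, -0.002, -0.989], [0.989, 0.002, -0.146], [0.002, -1.0, 0.002]]
contact_force: [-0.7, 0.3, -1.2]
gripper_width: 0.0393
```

{"op": "arm_command", "data": {"targets": [0,0,0,0,0,0,1,0,0,0,0,0,0,1]}}

```text
time: 31.15
eef_pos: [0.5407, -0.235, 0.4087]
tool_rot: [[-0.148, -0.003, -0.989], [0.989, 0.002, -0.148], [0.003, -1.0, 0.002]]
contact_force: [-0.6, -0.4, -0.7]
gripper_width: 0.0393
```

```bash
python3 -c "
from h import *
s=read_state();p=s['eef_pos']
look('w13',{'jar_center':(p[0],p[1],0)},{'jar_center':p[2]-.1899})
goal([.5405,-.2375,.321],98.4)"
```

```text
[ 0.5407 -0.2352  0.4089]
jar_center 0.93 7406 (array([ 0.5383, -0.2349,  8.927 ]), np.float64(0.942))
t 31.25 at [ 0.5407 -0.2355  0.4091] shift [-0.0021  0.0881  0.0003] turn [-0.0018  0.002   0.0021] F [-0.3662 -0.6039 -0.8966] w 0.039496067365921254
```

View pics/w13.png

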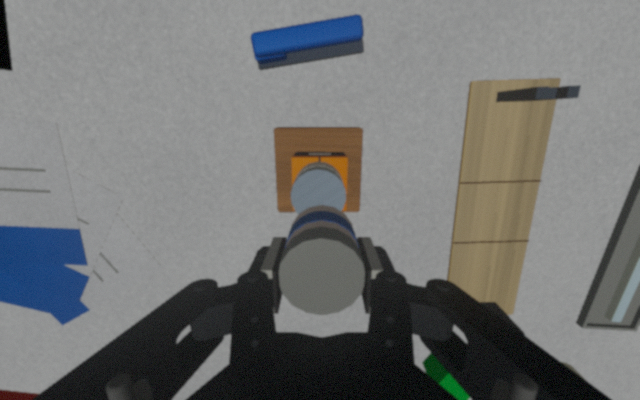

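The jar is held upright at (322,270), with the tin top behind it at (320,190) on the carton. I lower it with a small correction.

{"op": "arm_command", "data": {"targets": [-0.002,0.03,-0.0015,-0.002,0.002,0.002,1,-0.002,0.06,-0.0015,-0.002,0.002,0.002,1,-0.002,0.078,-0.0015,-0.002,0.002,0.002,1,-0.002,0.085,-0.0015,-0.002,0.002,0.002,1,-0.002,0.0885,-0.0015,-0.002,0.002,0.002,1,-0.002,0.0885,-0.0015,-0.002,0.002,0.002,1]}}

```text
time: 31.85
eef_pos: [0.5426, -0.237, 0.3212]
tool_rot: [[-0.146, 0.001, -0.989], [0.989, -0.0, -0.146], [-0.001, -1.0, -0.001]]
contact_force: [-1.3, -0.7, -1.0]
gripper_width: 0.0391
```

{"op": "arm_command", "data": {"targets": [0,0.001,0,0,0,0,1,0,0.002,0,0,0,0,1,0,0.003,0,0,0,0,1,0,0.003,0,0,0,0,1]}}

```text
time: 32.25
eef_pos: [0.5426, -0.237, 0.3184]
tool_rot: [[-0.146, 0.001, -0.989], [0.989, -0.001, -0.146], [-0.001, -1.0, -0.001]]
contact_force: [0.3, -0.3, -0.9]
gripper_width: 0.0389
```

{"op": "arm_command", "data": {"targets": [0,0.001,0,0,0,0,1,0,0.0015,0,0,0,0,1,0,0.0015,0,0,0,0,1]}}

```text
time: 32.55
eef_pos: [0.5426, -0.237, 0.3179]
tool_rot: [[-0.146, 0.002, -0.989], [0.989, -0.001, -0.146], [-0.001, -1.0, -0.002]]
contact_force: [-2.6, 1.2, 5.6]
gripper_width: 0.0392
```

{"op": "arm_command", "data": {"targets": [0,0,0,0,0,0,0.2,0,0,0,0,0,0,-0.1,0,0,0,0,0,0,-0.6,0,0,0,0,0,0,-1,0,-0.02,0,0,0,0,-1,0,-0.06,0,0,0,0,-1,0,-0.1,0,0,0,0,-1,0,-0.11,0,0,0,0,-1]}}

```text
time: 33.35
eef_pos: [0.543, -0.2372, 0.4329]
tool_rot: [[-0.146, 0.008, -0.989], [0.989, -0.005, -0.146], [-0.006, -1.0, -0.008]]
contact_force: [0.8, 0.3, 0.6]
gripper_width: 0.0855
```

{"op": "arm_command", "data": {"targets": [0,0,0,0,0,0,-1,0.1,0,0,0,0,0,-1,0.2,0,0,0,0,0,-1,0.2,0,0,0,0,0,-1,0.2,0,0,0,0,0,-1,0.2,0,0,0,0,0,-1,0.2,0,0,0,0,0,-1]}}

```text
time: 34.05
eef_pos: [0.5133, -0.0381, 0.4305]
tool_rot: [[-0.149, 0.007, -0.989], [0.989, -0.005, -0.149], [-0.006, -1.0, -0.006]]
contact_force: [0.4, -0.3, 0.4]
gripper_width: 0.0855
```

Run:
```python
from h import *
ims=[]
for n in("scene","side"):
  im=snapshot(n);C=cam(n)
  for t,k,z,x0 in(("stand",KIND["stand"][0],0,(.538,-.238,8.4)),("carton_center",KIND["carton_center"][0],.03,(.540,-.237,8.4)),("tin_center",KIND["tin_center"][0],.08,(.540,-.237,0)),("jar_center",KIND["jar_center"][0],.128,(.540,-.237,0))):
    for d in spotter.cut_out(t,n)[:3]: 
      f=fit(C,d["pixels"],k,x0,z)
      if f[1]>.2: print(n,t,round(d["score"],2),f)
  u,v=proj(C,[.54,-.237,.09])[0].astype(int);c=im[max(v-75,0):v+75,max(0,u-100):u+100];ims.append(cv2.resize(c,(400,300) if c.shape==(150,200,3) else (400,300)))
cv2.imwrite("pics/fin.png",np.hstack(ims)[...,::-1]);print(read_state()["time"],read_state()["eef_pos"])
```

```text
scene stand 0.8 (array([ 0.5365, -0.2372,  7.5814]), np.float64(0.518))
scene stand 0.43 (array([ 0.4746, -0.1835, 34.0828]), np.float64(0.221))
scene carton_center 0.97 (array([ 0.5407, -0.2362,  6.9948]), np.float64(0.451))
scene tin_center 0.55 (array([ 0.5417, -0.2381,  7.7181]), np.float64(0.465))
scene jar_center 0.83 (array([ 0.5438, -0.2376, -1.2961]), np.float64(0.851))
side stand 0.89 (array([ 0.5406, -0.2445, 12.8212]), np.float64(0.588))
side carton_center 0.9 (array([ 0.5448, -0.2433, 13.19  ]), np.float64(0.748))
side tin_center 0.57 (array([ 0.5501, -0.2518, 11.1007]), np.float64(0.652))
side jar_center 0.56 (array([ 0.5481, -0.2492,  6.1759]), np.float64(0.89))
34.55 [ 0.5138 -0.0401  0.4315]
```

View pics/fin.png

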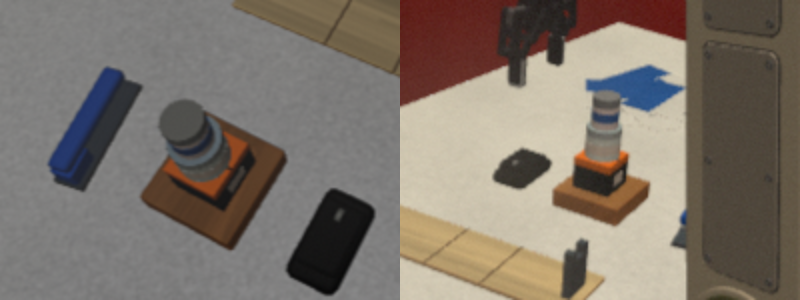

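The tower stands straight on the stand: jar on tin on carton at (190,140) in the left half and (603,130) in the right. The stapler and mouse are in place and the gripper is clear, so I hand in.

```bash
python3 -c "
from rig import r;print(r.hand_in())"
```

```text
the job is handed in; nothing more can be done
None
```

The job is done and handed in at about 35 s. The bar lies flat in the tray with its grip block up. Carton, tin and jar stand on the wooden stand in that order, and everything is released with the gripper clear.

- **Last checks:** in both fixed cameras the tower stands upright, and the mouse and stapler look undisturbed. I checked the bar from the wrist camera right after letting it go, not again at the end.
- **Centring:** the wrist view puts the carton about 2–3 mm off the stand's centre and the tin within about 1 mm of the carton. The scene camera puts the jar within about 2 mm of the tin.
- **Disagreement:** the last side-camera fits came out up to about 15 mm away from the other readings. They put the tin about 10 mm off the carton and 12 mm off the stand. Those masks were partly hidden and overlapped poorly, and the pictures do not show such an offset, so I trusted the other views.
- **Hitch:** joint 6 reached its 180° limit while I was carrying the bar. I raised the bar and turned it half round the other way before laying it down.

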